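# Swap the V-blocks of a weld fixture and lay the stepped shaft in them

### The arm

A 6-joint arm with a two-finger parallel gripper is mounted at the origin on the work surface. World frame = base frame: x ahead of the robot, y to its left, z up, the work surface at z = 0. Lengths are in m, angles in rad, forces in N, time in s.
With the tool pointing down it reaches from about 0.3 to 0.875 m from the base axis. Payload 4.2 kg.
Tool frame: the origin (TCP) lies midway between the tips of the shut fingers; the grasp point (between the pads) lies 19 mm behind it; z points along the fingers, y is the line along which they close (so a half turn about z gives the same grasp; the last joint's range is limited). The gripper opens to 85 mm and grips with 20 to 120 N. Pads are 22 mm wide; open, the fingers measure 114 mm over their backs; the gripper's body (76 mm by 85 mm) begins 54 mm behind the grasp point. The pads swing forward as they close: fully open they stand 13 mm farther back than shut.
Start: joints at [1.081, 0.32, 1.565, -0, 1.257, -0.02], TCP at [0.26, 0.513, 0.231] pointing down, gripper open.
Joint ranges: [-3.11, 3.11], [-0.84, 2.01], [0.21, 2.61], [-1.34, 4.49], [0.05, 2.63], [-2.56, 2.56]. Speed limits (rad/s): [2.57, 2.57, 3.14, 3.14, 3.14, 3.14].

### API

Orientations are given as a unit quaternion [w, x, y, z].
In Python, from station import r gives the robot as it stands.
- The arm moves only by the tool carry_out, never from a script. Its argument "motion" is a list of rows, each a list of 7 numbers: the turn, a rotation vector about the tool's x, y, z in rad, then the shift along the tool's x, y, z in m, then the finger opening in m, from 0 to 0.0854. A call has 1 to 8 rows; each row shifts and turns the commanded pose from where the row before left it, along the tool's axes as they then stand; what a row does not reach is not made up. A row lasts 1/8 s, in which the tool goes at most 62.5 mm and 10.7 degrees, less where a joint would pass 70% of its speed; a pose out of reach is approached as far as the arm can. A call with a gripper value outside its range is refused whole. The fingers move at their own pace and stop on an object; "newtons" is the grip in N (left out, the last holds). Time passes only in rows, so rows that do not move let the fingers close. It gives the time, the measured TCP pose, the force, the opening and the grip force at its end, in the units of the state.
- r.get_state(): the state, without advancing time (a new reading comes with each control period).
- r.read_camera(name): name is "scene" or "top"; returns a dict with "img" (384x512x3 uint8, red, green, blue), "camera_matrix" (3x3 intrinsics, pixels), "xyz" and "orientation" of the camera in the world. Camera axes: x right, y down, z forward; pixel columns grow to the right and rows downward; lengths in m; the calibration is good to about 2 mm. A picture is of the moment at which its call begins. There is no depth.
- r.finish_job(): hands the job in; it is judged then, once.
Trained networks look in a picture, given as the dict that the camera call returned (one of the last four; its "shot" number tells which), for a name from the list of things; names that differ only in an ending like _2 or _b are one class to them, and where a whole thing is asked for, a point or a joint stands for the part that bears it (a point fixed in the world has none). Each returns a list of dicts, best first, with "score" (0 to 1); they miss things now and then, are a little off and sometimes report something else, mostly with a low value. They report only what shows in the picture. A call takes as long as a camera call. They do not tell look-alikes from the thing itself.
- r.find_in(name, picture): "bbox" ([left, top, right, bottom] in pixels, round what is visible of it).
The state is a dict: "time": time; "joint_pos": joint angles; "joint_vel": joint speeds; "joint_efforts": joint torques, N m; "ee_pos": TCP position; "tool_rot": TCP orientation; "force": force on the tool from outside, world axes, zero at the start; "ft_torque": the same for the moment, N m; "width": finger opening in m; "finger_force": force on a finger pad.
Only numpy, scipy, OpenCV 4.12 (cv2) and the standard library are available. Lean on these libraries where they do the work, as an engineer would, in place of code of your own. Each camera call takes 0.05 s, during which the arm holds its last target. There are 200 camera calls.

### The job

The fixture is set up the wrong way round: the tall narrow V-block stands beside the end stop and the low wide one at the other end. Swap the two V-blocks so that each stands squarely in the middle of the pad where the other was (the bare pad between them is free to park one), then lay the stepped shaft from the rack in both vees, level along the fixture, with its thick end next to the end stop, at most 20 mm from it. Leave the tin and the wrench where they are.

Things in the scene. Friction and masses are not known exactly. Their poses are not given: they have to be found in the camera images.
- fixture: Fixed black steel plate on the table, 285 x 110 x 15 mm, with three pads in a row and, at its +x end, an upright bright steel end stop. Origin on the underside, mid-width, under the nominal middle pad; x runs along the row to the stop, z up. Plate from x = -127 to +158 mm. Stop plate 76 mm wide, rising to 90 mm above the table; its face towards the pads at x = +120 mm.
- pad_stop: Aluminium bearing pad next to the end stop, 56 mm (along the row, its x) x 76 mm x 5 mm, fixed on the fixture plate 75 mm from the fixture's origin. Origin at the centre of its underside, 15 mm above the table; its top is 20 mm above the table. The tall V-block stands on it at the start; the low wide V-block belongs here.
- pad_mid: Aluminium bearing pad in the middle of the row, same size, heights and axes. Bare at the start and at the end: the free spot.
- pad_far: Aluminium bearing pad at the end of the row away from the stop, same size, heights and axes, 67 to 83 mm from the fixture's origin. The low V-block stands on it at the start; the tall narrow V-block belongs here.
- vee_low: Low wide steel V-block, loose, about 0.55 kg: 36 mm along its vee (its x), 60 mm wide (its y), 43 mm high. Origin at the centre of its underside, z up. Its 90 degree vee is 46 mm wide and 23 mm deep, bottom 20 mm above the underside. Grip it across its 60 mm width. It is for the thick end of the shaft.
- vee_tall: Tall narrow steel V-block, loose, about 0.6 kg: 36 mm along its vee (its x), 46 mm wide (its y), 54.4 mm high. Origin at the centre of its underside, z up. Its 90 degree vee is 32 mm wide and 16 mm deep, bottom 38.4 mm above the underside. Grip it across its 46 mm width. It is for the thin end of the shaft.
- shaft: Loose stepped steel shaft lying level in the rack, 0.54 kg, 220 mm long. Origin on the axis at the step; x along the axis to the thick end (y, z may be rolled). Thick part: 50 mm diameter, x = 0 to +70 mm; thin part: 24 mm, x = 0 to -150 mm. Balances at about x = -26 mm, on the thin part: grip there. In the right V-blocks it is level, axis 75.4 mm above the table.
- rack: Grey sheet-metal rack, fixed, base 200 x 90 x 6 mm with two vee-notched saddles 8 mm thick, 72.5 mm either side of its middle along its x, that hold the shaft level with the axis 56.4 mm above the table. Origin at the centre of its underside; x points to the saddle for the thick end.
- tin: Bystander: round tin standing on the table, 66 mm diameter, 85 mm high; origin at the centre of its underside.
- wrench: Bystander: open-ended steel wrench lying on the table, 190 mm long; origin near its middle, x along it.
Mind the look-alikes: they are no part of the job. Leave any orange or turquoise look-alike of the vee_tall alone. Leave any orange look-alike of the vee_low alone.

How it is judged:
By the outcome, as a careful person would: the job done as asked, in the order asked, and still so for the second after the job is handed in, with the robot touching nothing.
It also fails if it takes over 99 s, if anything falls off the work surface, if the arm or the gripper's body presses on something with over 40 N, if the wrist force passes 120 N, or if a joint passes its speed limit or range.

## Working session

There is one attempt and no reset: what is moved stays moved. The work goes in short steps, Python scripts to look and compute and a tool call to move; the robot and the scene stay as the last step left them, time stands still between calls to the robot, and variables do not carry over. Pictures are saved under pics/ and viewed, at most 14 in all, crops included, and the job is handed in when it is done.

Besides the shell and the picture viewer there is one more tool, called after "Emit:" in YAML: its name, and indented under it one key for each argument. carry_out: Moves the arm, as the interface text tells. Its arguments: {"type":"object","properties":{"motion":{"type":"array","items":{"type":"array","items":{"type":"number"}}},"newtons":{"type":"number"}},"required":["motion"]}

```bash
mkdir -p pics; ls
python3 - <<'E'
from station import r
import cv2
s=r.get_state();print({k:s[k] for k in('time','ee_pos','tool_rot','width','force')})
for c in("scene","top"):
    p=r.read_camera(c);cv2.imwrite(f"pics/{c}0.png",cv2.resize(p["img"][:,:,::-1],(800,600),interpolation=cv2.INTER_CUBIC))
    print(c,p["camera_matrix"],p["xyz"],p["orientation"])
    for n in"fixture pad_stop pad_mid pad_far vee_low vee_tall shaft rack tin wrench".split():
        print(n,[([int(v) for v in d["bbox"]],round(d["score"],2)) for d in r.find_in(n,p)][:4])
E
```

```text
pics
{'time': 0.0, 'ee_pos': array([0.26008975, 0.51228003, 0.230487  ]), 'tool_rot': array([-2.13490518e-04,  2.32731393e-01,  9.72540657e-01, -8.50557905e-04]), 'width': 0.08536705176797152, 'force': array([ 0.56711737,  0.29868013, -0.22261325])}
scene [[394.24369796   0.         252.3043923 ]
 [  0.         394.24369796 188.37227972]
 [  0.           0.           1.        ]] [1.13691437 0.5165131  0.97934247] [-0.13857419  0.33145709  0.8708638  -0.33545437]
fixture []
pad_stop [([241, 163, 260, 173], 0.52), ([191, 146, 279, 183], 0.22)]
pad_mid [([220, 154, 237, 168], 0.59)]
pad_far [([200, 152, 221, 166], 0.39)]
vee_low [([177, 127, 195, 143], 0.6), ([205, 141, 220, 164], 0.53)]
vee_tall [([284, 139, 297, 160], 0.73), ([242, 148, 259, 174], 0.68), ([284, 172, 301, 197], 0.62)]
shaft [([328, 216, 397, 272], 0.82)]
rack [([320, 219, 381, 282], 0.75)]
tin [([210, 236, 232, 269], 0.96)]
wrench [([268, 301, 328, 359], 0.83)]
top [[419.1782011    0.         254.37077542]
 [  0.         419.1782011  191.87508706]
 [  0.           0.           1.        ]] [ 0.36206895 -0.07158713  1.04763541] [-0.0692251   0.70760378 -0.70028578  0.06406717]
fixture [([273, 175, 396, 267], 0.63)]
pad_stop [([301, 214, 334, 254], 0.59)]
pad_mid [([323, 200, 356, 234], 0.82)]
pad_far [([347, 186, 383, 219], 0.72)]
vee_low [([355, 186, 385, 214], 0.59), ([412, 187, 444, 210], 0.59)]
vee_tall [([236, 235, 260, 252], 0.76), ([307, 216, 326, 240], 0.58), ([291, 289, 315, 309], 0.55), ([326, 200, 354, 235], 0.21)]
shaft [([73, 220, 171, 241], 0.81)]
rack [([91, 216, 174, 253], 0.94)]
tin [([208, 90, 239, 128], 0.66)]
wrench [([90, 107, 153, 123], 0.78), ([87, 216, 176, 251], 0.57)]
```

View pics/scene0.png

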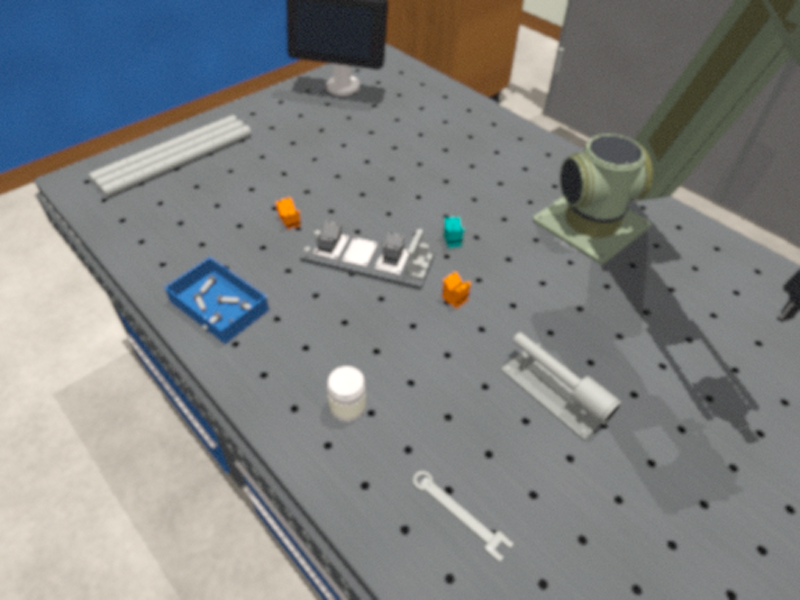

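View pics/top0.png

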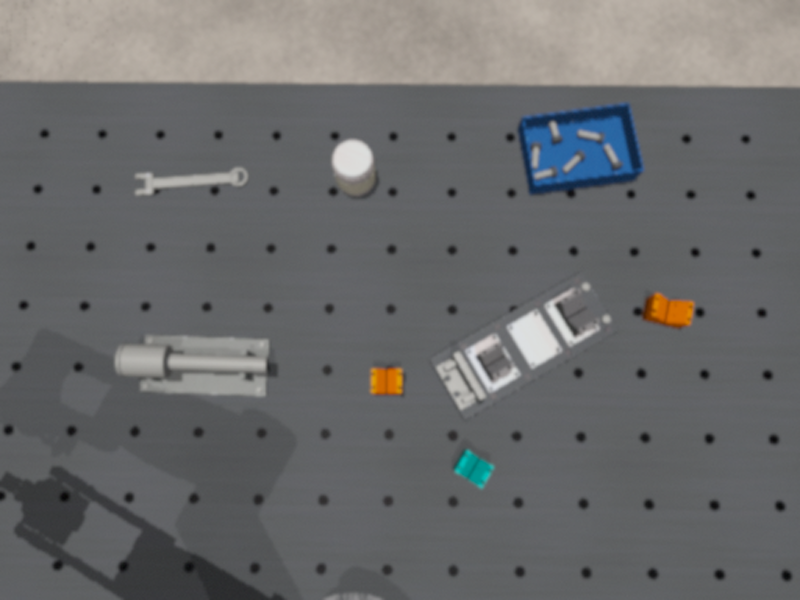

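The three candidates for vee_tall are top px (800-wide) orange (387,381), turquoise (474,468) and dark steel (492,360). The candidates for vee_low are orange (670,311) and dark steel (577,312). The dark steel ones on the fixture fit. I'll confirm that in an enlarged crop.

Run:
```python
from station import r
import cv2,numpy as np
ims=[r.read_camera("top") for _ in range(6)]
im=np.mean([p["img"].astype(float) for p in ims],0).astype(np.uint8)
np.savez("top0.npz",img=im,K=ims[0]["camera_matrix"],t=ims[0]["xyz"],q=ims[0]["orientation"])
def crop(im,x0,y0,w,h,s,n):
    c=cv2.resize(im[y0:y0+h,x0:x0+w,::-1],(w*s,h*s),interpolation=cv2.INTER_CUBIC)
    c=cv2.convertScaleAbs(c,alpha=1.2)
    for u in range(x0,x0+w,10):
        cv2.line(c,((u-x0)*s,0),((u-x0)*s,6),(0,255,255),1); cv2.putText(c,str(u),((u-x0)*s+1,16),0,.35,(0,255,255),1)
    for v in range(y0,y0+h,10):
        cv2.line(c,(0,(v-y0)*s),(6,(v-y0)*s),(0,255,255),1); cv2.putText(c,str(v),(8,(v-y0)*s+4),0,.35,(0,255,255),1)
    cv2.imwrite(n,c)
crop(im,270,170,130,100,6,"pics/fix.png")
crop(im,68,205,115,55,6,"pics/rack.png")
```

```text
(no output)
```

View pics/fix.png

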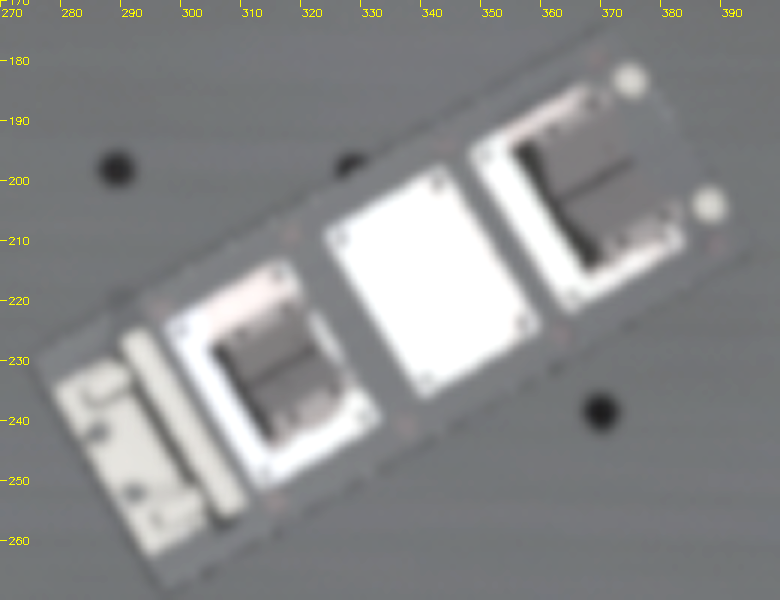

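View pics/rack.png

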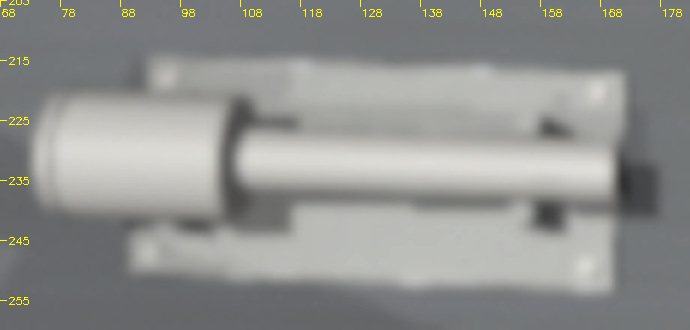

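The crops confirm it. The dark-steel tall block is beside the stop at raw px (313,231), and the dark-steel low block is on the far pad at (368,200). The shaft's thick end is to the left (px 74) and its thin end at 170. Next I'll solve the poses.

```bash
cat > h.py <<'E'
import numpy as np
from scipy.optimize import least_squares
from scipy.spatial.transform import Rotation as R
d=np.load("top0.npz");K,t,q=d["K"],d["t"],d["q"]
M=R.from_quat(q[[1,2,3,0]]).as_matrix()
def proj(P):
    c=(np.asarray(P,float)-t)@M; return (c@K.T)[:,:2]/c[:,2:]
def place(p,L):
    L=np.asarray(L,float);c,s=np.cos(p[2]),np.sin(p[2])
    return np.c_[p[0]+c*L[:,0]-s*L[:,1],p[1]+s*L[:,0]+c*L[:,1],L[:,2]]
def fit(L,px,p0):
    f=least_squares(lambda p:(proj(place(p,L))-px).ravel(),p0)
    return f.x,np.abs(f.fun).max()
E
python3 - <<'E'
from h import *
def F(pts):return np.array(pts)/6.+[270,170]
def G(pts):return np.array(pts)/6.+[68,205]
p0=[.4,-.2,2.1]; out={}
# corner order: (+x,+y?) fixture x -> left/down in image, z up so y -> 90deg ccw seen from above
pad=[(.028,-.038,.02),(-.028,-.038,.02),(-.028,.038,.02),(.028,.038,.02)]
for n,c in dict(stop=[(165,325),(283,262),(380,415),(262,487)],mid=[(326,234),(442,167),(540,325),(425,397)],far=[(470,152),(588,87),(685,245),(572,312)]).items():
    x,e=fit(pad,F(c),p0);print(n,x[:2]*1e3,np.degrees(x[2]),e);out[n]=x
print("stop-mid",np.linalg.norm(out['stop'][:2]-out['mid'][:2]),"mid-far",np.linalg.norm(out['far'][:2]-out['mid'][:2]))
a=out['stop'][:2]-out['far'][:2];print("line yaw",np.degrees(np.arctan2(a[1],a[0])))
x,e=fit([(.018,0,.0584),(-.018,0,.0584)],F([(248,388),(318,348)]),p0);print("tall",x[:2]*1e3,np.degrees(x[2]),e)
x,e=fit([(.018,0,.04),(-.018,0,.04)],F([(560,207),(635,158)]),p0);print("low",x[:2]*1e3,np.degrees(x[2]),e)
x,e=fit([(.07,0,.0564),(-.15,0,.0564)],G([(38,153),(616,166)]),[.35,.3,1.57]);print("shaft",x[:2]*1e3,np.degrees(x[2]),e,"step px",(proj(place(x,[(0,0,.0564)]))-[68,205])*6)
x,e=fit([(.158,-.055,.015),(-.127,-.055,.015),(.158,.055,.015),(-.127,.055,.015)],F([(28,355),(610,15),(170,595),(750,250)]),p0);print("fixture",x[:2]*1e3,np.degrees(x[2]),e)
x,e=fit([(.12,-.038,.09),(.12,.038,.09)],F([(149,327),(246,492)]),p0);print("fixture by stop",x[:2]*1e3,np.degrees(x[2]),e)
E
```

```text
stop [ 459.94294252 -213.49473988] 120.68373448251316 0.7240711692689672
mid [ 498.19941148 -280.07886929] 120.6377722800671 0.3982489625011283
far [ 532.82319868 -341.07606361] 120.10290886647583 0.37020366701068497
stop-mid 0.0767919507990714 mid-far 0.07013889330898457
line yaw 119.7369731088394
tall [ 457.78570441 -212.42883367] 120.08390061583181 0.7150453357297124
low [ 536.14639782 -343.77029557] 123.2118345462021 0.21303996219285182
shaft [452.86979986 288.22859363] 89.44546020091663 1.902275049061231 step px [[225.80452798 157.69914545]]
fixture [ 498.10835314 -277.47747219] 120.61419425527237 1.0627312096113997
fixture by stop [ 499.17040555 -278.84436294] 120.16746029374528 0.8261923393248765
```

```bash
cat >> h.py <<'E'
def go(x,y,z,thx=None,verbose=1):
    """print turn about tool z and shift in tool axes (after the turn) to put TCP at x,y,z with tool x at thx deg"""
    from station import r
    s=r.get_state();q=s["tool_rot"];T=R.from_quat(q[[1,2,3,0]]).as_matrix()
    th=np.degrees(np.arctan2(T[1,0],T[0,0])); thx=th if thx is None else thx
    c,n=np.cos(np.radians(thx)),np.sin(np.radians(thx)); dd=np.array([x,y,z])-s["ee_pos"]
    print("t",round(s["time"],2),"ee",np.round(s["ee_pos"]*1e3,1),"th",round(th,2),"tilt",np.round(T[:2,2],4),"F",np.round(s["force"],1),"w",round(s["width"]*1e3,1),
     "\n turn",round(np.radians(th-thx),4)," shift mm",np.round(1e3*np.array([c*dd[0]+n*dd[1],n*dd[0]-c*dd[1],-dd[2]]),1))
E
python3 - <<'E'
from h import *
go(.4578,-.2124,.10,120.3)
def G(pts):return np.array(pts)/6.+[68,205]
x,e=fit([(.07,0,.0814),(0,0,.0814),(-.15,0,.0444)],G([(33,153),(223,156),(617,166)]),[.35,.3,1.57]);print("shaft",x[:2]*1e3,np.degrees(x[2]),e)
E
```

```text
t 1.4 ee [260.3 512.7 231.3] th 153.08 tilt [0.     0.0001] F [ 0.6  0.7 -0.1] w 85.2 
 turn 0.5721  shift mm [-725.7 -195.3  131.3]
shaft [451.6408391  283.23516908] 90.18199596455877 1.2576916870881547
```

Emit:
carry_out:
  motion:
    - [0,0,0.143,0,0,0,0.085]
    - [0,0,0.143,0,0,0,0.085]
    - [0,0,0.143,0,0,0,0.085]
    - [0,0,0.143,0,0,0,0.085]
    - [0,0,0,-0.052,-0.014,0,0.085]
    - [0,0,0,-0.052,-0.014,0,0.085]
    - [0,0,0,-0.052,-0.014,0,0.085]
    - [0,0,0,-0.052,-0.014,0,0.085]
  newtons: 60

```text
time: 2.4
ee_pos: [0.3172, 0.3033, 0.2315]
tool_rot: [0.0, 0.497, 0.868, 0.0]
force: [1.1, 0.2, -1.0]
width: 0.085
finger_force: 0.0
```

Emit:
carry_out:
  motion:
    - [0,0,0,-0.052,-0.014,0,0.085]
    - [0,0,0,-0.052,-0.014,0,0.085]
    - [0,0,0,-0.052,-0.014,0,0.085]
    - [0,0,0,-0.052,-0.014,0,0.085]
    - [0,0,0,-0.052,-0.014,0,0.085]
    - [0,0,0,-0.052,-0.014,0,0.085]
    - [0,0,0,-0.052,-0.014,0,0.085]
    - [0,0,0,-0.052,-0.014,0,0.085]

```text
time: 3.4
ee_pos: [0.4305, -0.1126, 0.2316]
tool_rot: [0.0, 0.498, 0.867, 0.0]
force: [1.0, 1.1, -1.0]
width: 0.0851
finger_force: 0.0
```

```bash
python3 -c "
from h import *
go(.4578,-.2124,.12,120.3)"
```

```text
t 3.4 ee [ 430.5 -112.6  231.6] th 120.28 tilt [0.001  0.0001] F [ 1.   1.1 -1. ] w 85.1 
 turn -0.0003  shift mm [-99.9 -26.8 111.6]
```

Emit:
carry_out:
  motion:
    - [0,0,0,-0.05,-0.0134,0,0.085]
    - [0,0,0,-0.05,-0.0134,0,0.085]
    - [0,0,0,0,0,0.045,0.085]
    - [0,0,0,0,0,0.045,0.085]
    - [0,0,0,0,0,0,0.085]

```text
time: 4.03
ee_pos: [0.4552, -0.2097, 0.1386]
tool_rot: [-0.004, 0.498, 0.867, -0.0]
force: [-0.0, 1.0, 0.7]
width: 0.0849
finger_force: 0.0
```

Run:
```python
from h import *
from station import r
import cv2
go(.4578,-.2124,.030,120.3)
p=r.read_camera("scene");c=p["img"][120:200,190:310,::-1]
cv2.imwrite("pics/s1.png",cv2.resize(c,(720,480),interpolation=cv2.INTER_CUBIC))
```

```text
t 4.03 ee [ 455.2 -209.7  138.6] th 120.29 tilt [-0.007   0.0035] F [-0.   1.   0.7] w 84.9 
 turn -0.0002  shift mm [ -3.6   0.8 108.6]
```

View pics/s1.png

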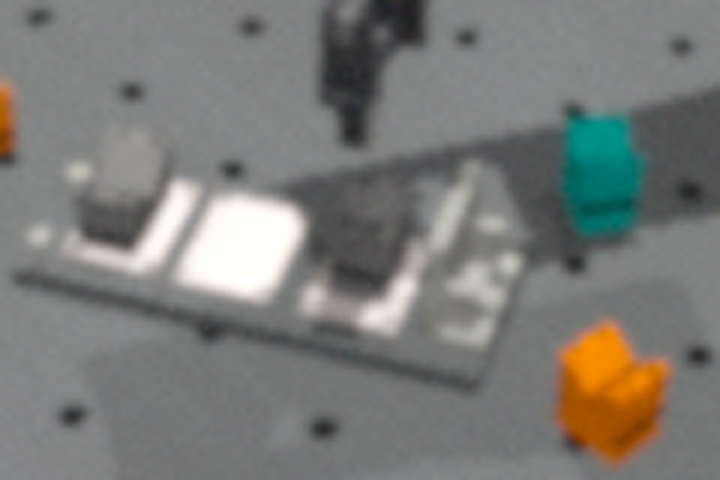

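The gripper is above the tall block on the stop pad, at crop px (360,130), over the block at (365,235). I'll descend.

Emit:
carry_out:
  motion:
    - [0,0,0,-0.0035,0.0005,0.03,0.085]
    - [0,0,0,0,0,0.03,0.085]
    - [0,0,0,0,0,0.03,0.085]
    - [0,0,0,0,0,0.0185,0.085]
    - [0,0,0,0,0,0,0.085]
    - [0,0,0,0,0,0,0.085]

```text
time: 4.82
ee_pos: [0.4614, -0.214, 0.0347]
tool_rot: [0.002, 0.498, 0.867, 0.0]
force: [-0.8, 0.0, 0.4]
width: 0.0849
finger_force: 0.0
```

```bash
python3 -c "
from h import *
go(.4578,-.2124,.030,120.3)"
```

```text
t 4.83 ee [ 461.4 -214.    34.7] th 120.33 tilt [ 0.0036 -0.0017] F [-0.8  0.   0.4] w 84.9 
 turn 0.0004  shift mm [ 3.2 -2.3  4.7]
```

Emit:
carry_out:
  motion:
    - [0,0,0,0,0,0,0.085]
    - [0,0,0,0,0,0,0.085]

```text
time: 5.08
ee_pos: [0.4602, -0.2136, 0.0336]
tool_rot: [0.001, 0.498, 0.867, 0.0]
force: [0.4, 0.3, 0.3]
width: 0.0851
finger_force: 0.0
```

```bash
python3 -c "
from h import *
go(.4578,-.2124,.030,120.3)"
```

```text
t 5.08 ee [ 460.2 -213.6   33.6] th 120.31 tilt [ 0.0016 -0.0007] F [0.4 0.3 0.3] w 85.1 
 turn 0.0002  shift mm [ 2.3 -1.5  3.6]
```

Emit:
carry_out:
  motion:
    - [0,0,0,0.0015,-0.0007,0.0025,0.085]
    - [0,0,0,0,0,0,0.045]
    - [0,0,0,0,0,0,0.04]
    - [0,0,0,0,0,0,0.04]
    - [0,0,0,0,0,0,0.04]
    - [0,0,0,0,0,0,0.04]
  newtons: 60

```text
time: 5.82
ee_pos: [0.4597, -0.2125, 0.0309]
tool_rot: [0.001, 0.498, 0.867, 0.001]
force: [4.2, 3.1, 4.4]
width: 0.0452
finger_force: 63.0
```

```bash
python3 -c "
from h import *
go(.4578,-.2124,.030,120.3)"
```

```text
t 5.83 ee [ 459.7 -212.5   30.9] th 120.29 tilt [ 0.0029 -0.0005] F [4.2 3.1 4.4] w 45.2 
 turn -0.0003  shift mm [ 1.1 -1.6  0.9]
```

Emit:
carry_out:
  motion:
    - [0,0,0,0,0,-0.01,0.04]
    - [0,0,0,0,0,-0.02,0.04]
    - [0,0,0,-0.035,0,-0.01,0.04]
    - [0,0,0,-0.035,0,0,0.04]
    - [0,0,0,-0.008,0,0,0.04]
    - [0,0,0,0,0,0,0.04]
    - [0,0,0,0,0,0,0.04]

```text
time: 6.7
ee_pos: [0.4961, -0.2785, 0.0694]
tool_rot: [-0.002, 0.498, 0.867, 0.0]
force: [-0.1, 0.6, -6.5]
width: 0.0457
finger_force: 62.9
```

```bash
python3 -c "
from h import *
go(.4988,-.2810,.032,120.2)"
```

```text
t 6.7 ee [ 496.1 -278.5   69.4] th 120.33 tilt [-0.0032  0.002 ] F [-0.1  0.6 -6.5] w 45.7 
 turn 0.0022  shift mm [-3.5  1.1 37.4]
```

Emit:
carry_out:
  motion:
    - [0,0,0,-0.001,0.0005,0.015,0.04]
    - [0,0,0,0,0,0.013,0.04]
    - [0,0,0,0,0,0.004,0.04]
    - [0,0,0,0,0,0,0.04]
    - [0,0,0,0,0,0,0.04]
    - [0,0,0,0,0,0,0.04]

```text
time: 7.45
ee_pos: [0.499, -0.2806, 0.0387]
tool_rot: [0.0, 0.498, 0.867, 0.0]
force: [0.4, -0.4, -6.9]
width: 0.0449
finger_force: 62.9
```

```bash
python3 -c "
from h import *
go(.4988,-.2810,.031,120.2)"
```

```text
t 7.45 ee [ 499.  -280.6   38.7] th 120.31 tilt [ 0.0009 -0.0004] F [ 0.4 -0.4 -6.9] w 44.9 
 turn 0.0018  shift mm [-0.3 -0.3  7.7]
```

Emit:
carry_out:
  motion:
    - [0,0,0,0,0,0.005,0.04]
    - [0,0,0,0,0,0.003,0.04]
    - [0,0,0,0,0,0,0.04]
    - [0,0,0,0,0,0,0.04]

```text
time: 7.95
ee_pos: [0.4986, -0.2803, 0.0309]
tool_rot: [0.0, 0.498, 0.867, 0.0]
force: [-3.7, 1.6, 2.6]
width: 0.0456
finger_force: 63.8
```

```bash
python3 -c "
from h import *
go(.4988,-.2810,.031,120.2)"
```

```text
t 7.95 ee [ 498.6 -280.3   30.9] th 120.31 tilt [0.0001 0.    ] F [-3.7  1.6  2.6] w 45.6 
 turn 0.0019  shift mm [-0.7 -0.1 -0.1]
```

Emit:
carry_out:
  motion:
    - [0,0,0,0,0,0,0.085]
    - [0,0,0,0,0,0,0.085]
    - [0,0,0,0,0,0,0.085]
    - [0,0,0,0,0,-0.04,0.085]
    - [0,0,0,0,0,-0.06,0.085]
    - [0,0,0,0,0,-0.06,0.085]
    - [0,0,0,0,0,-0.06,0.085]

```text
time: 8.82
ee_pos: [0.4986, -0.2803, 0.2523]
tool_rot: [0.0, 0.498, 0.867, 0.0]
force: [1.3, -0.4, -0.8]
width: 0.0849
finger_force: 0.0
```

Emit:
carry_out:
  motion:
    - [0,0,0,0,0.05,-0.05,0.085]
    - [0,0,0,0,0.06,-0.03,0.085]
    - [0,0,0,0,0.06,0,0.085]
    - [0,0,0,0,0,0,0.085]

```text
time: 9.32
ee_pos: [0.6398, -0.1971, 0.3209]
tool_rot: [-0.0, 0.496, 0.868, 0.001]
force: [0.2, -0.0, -0.1]
width: 0.0849
finger_force: 0.0
```

Run:
```python
from h import *
from station import r
import cv2
go(.5361,-.3438,.1,120.2)
im=np.mean([r.read_camera("top")["img"].astype(float) for _ in range(4)],0).astype(np.uint8)
c=cv2.resize(im[170:270,270:400,::-1],(780,600),interpolation=cv2.INTER_CUBIC)
x0=[.4986,-.2803,np.radians(120.2)]
cv2.imwrite("pics/fix2.png",c)
```

```text
t 9.32 ee [ 639.8 -197.1  320.9] th 120.56 tilt [0.     0.0012] F [ 0.2 -0.  -0.1] w 84.9 
 turn 0.0062  shift mm [ -74.6 -163.4  220.9]
```

View pics/fix2.png

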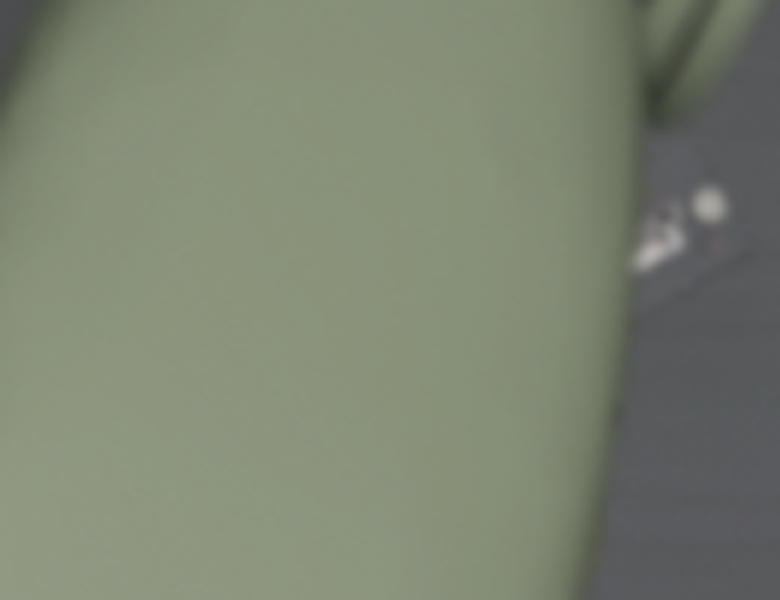

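The arm hides the fixture from the top camera. I'll check my fitted models as wireframes on the stored first picture instead.

```bash
cat > ov.py <<'E'
from h import *
import cv2
def vee(W,H,w,dp,b=.02):
    return [(s,y,b+z) for s in(.018,-.018) for y,z in((-W/2,0),(-W/2,H),(-w/2,H),(0,H-dp),(w/2,H),(W/2,H),(W/2,0))]
LOW=vee(.06,.043,.046,.023);TALL=vee(.046,.0544,.032,.016)
pad=[(.028,-.038,.02),(-.028,-.038,.02),(-.028,.038,.02),(.028,.038,.02)]
def draw(c,items,x0,y0,s):
    for p,L,col in items:
        u=[tuple(int(v) for v in a) for a in (proj(place(p,L))-[x0,y0]+0.5)*s]
        n=len(u)
        if n==14: E=[(i,i+1) for i in range(6)]+[(i+7,i+8) for i in range(6)]+[(i,i+7) for i in range(7)]
        else: E=[(i,(i+1)%n) for i in range(n)]
        for a,b in E: cv2.line(c,u[a],u[b],col,1,cv2.LINE_AA)
def along(o,dx,yaw,dy=0): return [o[0]+dx*np.cos(yaw)-dy*np.sin(yaw),o[1]+dx*np.sin(yaw)+dy*np.cos(yaw),yaw]
E
python3 - <<'E'
from ov import *
c=cv2.resize(d["img"][170:270,270:400,::-1],(780,600),interpolation=cv2.INTER_CUBIC)
y=np.radians(120.3);o=[.4978,-.2789]
draw(c,[(along(o,.075,y),pad,(0,0,255)),(along(o,0,y),pad,(0,0,255)),(along(o,-.071,y),pad,(0,0,255)),
 ([.4578,-.2124,y],TALL,(0,255,255)),([.5345,-.3426,y],LOW,(0,255,0)),(along(o,0,y),[(.12,-.038,.09),(.12,.038,.09)],(255,0,255))],270,170,6)
cv2.imwrite("pics/ov1.png",c)
E
```

```text
(no output)
```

View pics/ov1.png

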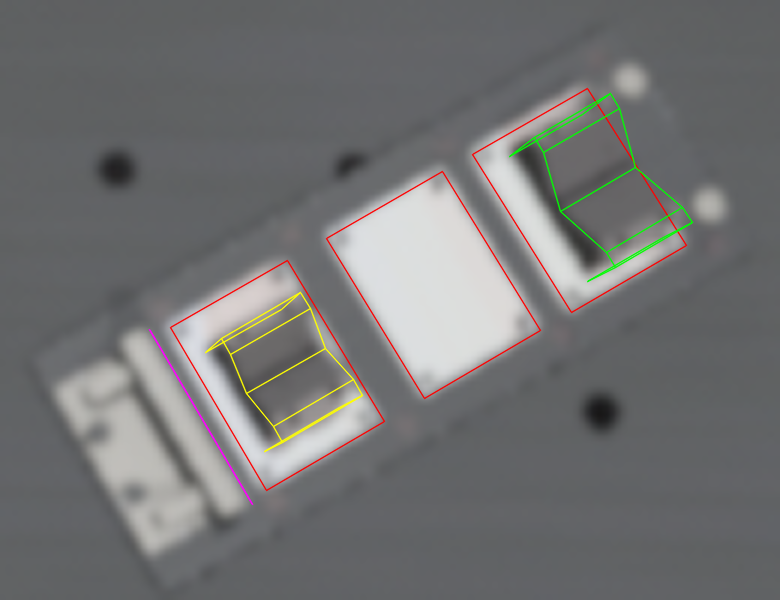

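The wireframes match the pads, the stop and both blocks within 1–2 mm. Next is the low block.

Emit:
carry_out:
  motion:
    - [0,0,0,-0.024,-0.05,0.02,0.085]
    - [0,0,0,-0.024,-0.05,0.02,0.085]
    - [0,0,0,-0.024,-0.05,0.03,0.085]
    - [0,0,0,0,-0.0136,0.05,0.085]
    - [0,0,0,0,0,0.05,0.085]
    - [0,0,0,0,0,0.03,0.085]
    - [0,0,0,0,0,0,0.085]
    - [0,0,0,0,0,0,0.085]

```text
time: 10.52
ee_pos: [0.5326, -0.3449, 0.1246]
tool_rot: [0.002, 0.498, 0.867, -0.0]
force: [-0.7, -0.1, 1.5]
width: 0.0849
finger_force: 0.0
```

```bash
python3 -c "
from h import *
go(.535,-.342,.024,120.3)"
```

```text
t 10.53 ee [ 532.6 -344.9  124.6] th 120.26 tilt [ 0.0025 -0.0017] F [-0.7 -0.1  1.5] w 84.9 
 turn -0.0007  shift mm [  1.3   3.6 100.6]
```

Emit:
carry_out:
  motion:
    - [0,0,0,0.001,0.002,0.04,0.085]
    - [0,0,0,0,0,0.035,0.085]
    - [0,0,0,0,0,0.0245,0.085]
    - [0,0,0,0,0,0,0.085]
    - [0,0,0,0,0,0,0.085]
    - [0,0,0,0,0,0,0.085]

```text
time: 11.28
ee_pos: [0.5346, -0.3428, 0.0252]
tool_rot: [0.002, 0.498, 0.867, -0.0]
force: [-0.1, -1.0, -0.5]
width: 0.0846
finger_force: 0.0
```

```bash
python3 -c "
from h import *
go(.535,-.342,.024,120.3)"
```

```text
t 11.28 ee [ 534.6 -342.8   25.2] th 120.31 tilt [ 0.0031 -0.002 ] F [-0.1 -1.  -0.5] w 84.6 
 turn 0.0002  shift mm [0.5 0.8 1.2]
```

Emit:
carry_out:
  motion:
    - [0,0,0,0,0,0,0.055]
    - [0,0,0,0,0,0,0.053]
    - [0,0,0,0,0,0,0.053]
    - [0,0,0,0,0,0,0.053]
    - [0,0,0,0,0,0,0.053]

```text
time: 11.9
ee_pos: [0.5355, -0.3424, 0.0251]
tool_rot: [0.002, 0.498, 0.867, 0.0]
force: [1.9, 1.3, 5.8]
width: 0.0589
finger_force: 67.1
```

```bash
python3 -c "
from h import *
go(.535,-.342,.024,120.3)"
```

```text
t 11.9 ee [ 535.5 -342.4   25.1] th 120.29 tilt [ 0.0048 -0.0016] F [1.9 1.3 5.8] w 58.9 
 turn -0.0002  shift mm [ 0.6 -0.2  1.1]
```

Emit:
carry_out:
  motion:
    - [0,0,0,0,0,-0.02,0.053]
    - [0,0,0,0,0,-0.03,0.053]
    - [0,0,0,0,0,-0.03,0.053]
    - [0,0,0,0.03,0,0,0.053]
    - [0,0,0,0.045,0,0,0.053]
    - [0,0,0,0.045,0,0,0.053]
    - [0,0,0,0.0285,0,0,0.053]
    - [0,0,0,0,0,0,0.053]

```text
time: 12.9
ee_pos: [0.4556, -0.2115, 0.1021]
tool_rot: [-0.003, 0.497, 0.868, -0.0]
force: [0.7, -0.2, -6.9]
width: 0.0589
finger_force: 67.1
```

Emit:
carry_out:
  motion:
    - [0,0,0,0,0,0.03,0.053]
    - [0,0,0,0,0,0.03,0.053]
    - [0,0,0,0,0,0.01,0.053]
    - [0,0,0,0,0,0,0.053]
    - [0,0,0,0,0,0,0.053]
    - [0,0,0,0,0,0,0.053]

```text
time: 13.65
ee_pos: [0.4593, -0.2142, 0.0342]
tool_rot: [0.001, 0.498, 0.867, 0.0]
force: [0.2, 0.9, -6.5]
width: 0.0595
finger_force: 67.2
```

```bash
python3 -c "
from h import *
go(.4601,-.2141,.0251,120.3)"
```

```text
t 13.65 ee [ 459.3 -214.2   34.2] th 120.31 tilt [ 0.002  -0.0009] F [ 0.2  0.9 -6.5] w 59.5 
 turn 0.0002  shift mm [-0.3  0.8  9.1]
```

Emit:
carry_out:
  motion:
    - [0,0,0,0,0.0005,0.004,0.053]
    - [0,0,0,0,0,0.003,0.053]
    - [0,0,0,0,0,0.0015,0.053]
    - [0,0,0,0,0,0,0.053]
    - [0,0,0,0,0,0,0.053]

```text
time: 14.28
ee_pos: [0.4588, -0.2135, 0.0251]
tool_rot: [-0.0, 0.498, 0.867, 0.0]
force: [-3.7, 1.6, 2.6]
width: 0.0593
finger_force: 68.3
```

```bash
python3 -c "
from h import *
go(.4601,-.2141,.0251,120.3)"
```

```text
t 14.28 ee [ 458.8 -213.5   25.1] th 120.31 tilt [-0.0001  0.0002] F [-3.7  1.6  2.6] w 59.3 
 turn 0.0002  shift mm [-1.2  0.8  0. ]
```

Emit:
carry_out:
  motion:
    - [0,0,0,0,0,0,0.085]
    - [0,0,0,0,0,0,0.085]
    - [0,0,0,0,0,0,0.085]
    - [0,0,0,0,0,-0.04,0.085]
    - [0,0,0,0,0,-0.04,0.085]
    - [0,0,0,-0.04,0,0,0.085]
    - [0,0,0,-0.0378,0.0005,0,0.085]
    - [0,0,0,0,0,0,0.085]

```text
time: 15.28
ee_pos: [0.5001, -0.2826, 0.1047]
tool_rot: [0.001, 0.498, 0.867, -0.0]
force: [0.7, -0.6, -0.2]
width: 0.085
finger_force: 0.0
```

Emit:
carry_out:
  motion:
    - [0,0,0,0,0,0.03,0.085]
    - [0,0,0,0,0,0.03,0.085]
    - [0,0,0,0,0,0.014,0.085]
    - [0,0,0,0,0,0,0.085]
    - [0,0,0,0,0,0,0.085]
    - [0,0,0,0,0,0,0.085]

```text
time: 16.02
ee_pos: [0.4993, -0.2808, 0.0318]
tool_rot: [0.001, 0.498, 0.867, 0.0]
force: [0.5, -0.3, 0.1]
width: 0.0851
finger_force: 0.0
```

```bash
python3 -c "
from h import *
go(.4986,-.2803,.0305,120.3)"
```

```text
t 16.02 ee [ 499.3 -280.8   31.8] th 120.31 tilt [ 0.002 -0.001] F [ 0.5 -0.3  0.1] w 85.1 
 turn 0.0002  shift mm [ 0.8 -0.4  1.3]
```

Emit:
carry_out:
  motion:
    - [0,0,0,0,0,0.0005,0.045]
    - [0,0,0,0,0,0,0.04]
    - [0,0,0,0,0,0,0.04]
    - [0,0,0,0,0,0,0.04]
    - [0,0,0,0,0,0,0.04]
    - [0,0,0,0,0,-0.02,0.04]
    - [0,0,0,0,0,-0.02,0.04]

```text
time: 16.9
ee_pos: [0.4972, -0.2795, 0.0685]
tool_rot: [-0.002, 0.498, 0.867, 0.0]
force: [0.8, 0.6, -7.0]
width: 0.0454
finger_force: 63.2
```

Emit:
carry_out:
  motion:
    - [0,0,0,-0.035,0,0,0.04]
    - [0,0,0,-0.035,0,0,0.04]
    - [0,0,0,0,0,0.015,0.04]
    - [0,0,0,0,0,0.015,0.04]
    - [0,0,0,0,0,0,0.04]
    - [0,0,0,0,0,0,0.04]
    - [0,0,0,0,0,0,0.04]

```text
time: 17.77
ee_pos: [0.5343, -0.3409, 0.0409]
tool_rot: [0.001, 0.498, 0.867, 0.0]
force: [0.7, -0.5, -6.3]
width: 0.0456
finger_force: 63.2
```

```bash
python3 -c "
from h import *
go(.5337,-.3415,.0308,120.3)"
```

```text
t 17.77 ee [ 534.3 -340.9   40.9] th 120.33 tilt [ 0.0011 -0.0006] F [ 0.7 -0.5 -6.3] w 45.6 
 turn 0.0005  shift mm [-0.2 -0.9 10.1]
```

Emit:
carry_out:
  motion:
    - [0,0,0,0,-0.0007,0.005,0.04]
    - [0,0,0,0,0,0.0035,0.04]
    - [0,0,0,0,0,0.0015,0.04]
    - [0,0,0,0,0,0,0.04]
    - [0,0,0,0,0,0,0.04]

```text
time: 18.4
ee_pos: [0.5332, -0.3412, 0.0306]
tool_rot: [-0.0, 0.498, 0.867, 0.0]
force: [-2.4, 3.1, -0.5]
width: 0.0456
finger_force: 64.0
```

```bash
python3 -c "
from h import *
go(.5337,-.3415,.0308,120.3)"
```

```text
t 18.4 ee [ 533.2 -341.2   30.6] th 120.31 tilt [-0.0002  0.0002] F [-2.4  3.1 -0.5] w 45.6 
 turn 0.0002  shift mm [-0.5  0.3 -0.2]
```

Emit:
carry_out:
  motion:
    - [0,0,0,0,0,0,0.085]
    - [0,0,0,0,0,0,0.085]
    - [0,0,0,0,0,0,0.085]
    - [0,0,0,0,0,-0.04,0.085]
    - [0,0,0,0,0,-0.06,0.085]
    - [0,0,0,0,0,-0.06,0.085]
    - [0,0,0,0,0,-0.04,0.085]

```text
time: 19.27
ee_pos: [0.5341, -0.3418, 0.2339]
tool_rot: [0.002, 0.498, 0.867, -0.0]
force: [0.6, -0.0, -0.1]
width: 0.0852
finger_force: 0.0
```

Emit:
carry_out:
  motion:
    - [0,0,0,0.0508,0.0212,0,0.085]
    - [0,0,0,0.0508,0.0212,0,0.085]
    - [0,0,0,0.0508,0.0212,0,0.085]
    - [0,0,0,0.0508,0.0212,0,0.085]
    - [0,0,0,0.0508,0.0212,0,0.085]
    - [0,0,0,0.0508,0.0212,0,0.085]
    - [0,0,0,0.0508,0.0212,0,0.085]
    - [0,0,0,0,0,0,0.085]

```text
time: 20.27
ee_pos: [0.4815, 0.0435, 0.2306]
tool_rot: [0.0, 0.495, 0.869, 0.001]
force: [1.0, -0.6, 0.2]
width: 0.0852
finger_force: 0.0
```

Run:
```python
from ov import *
from station import r
go(.452,.259,.2,90)
im=np.mean([r.read_camera("top")["img"].astype(float) for _ in range(5)],0).astype(np.uint8)
np.save("top1.npy",im)
c=cv2.resize(im[170:270,270:400,::-1],(780,600),interpolation=cv2.INTER_CUBIC)
c=np.clip(c*1.1,0,255).astype(np.uint8)
y=np.radians(120.3);o=[.4978,-.2789]
draw(c,[(along(o,.075,y),pad,(0,0,255)),(along(o,0,y),pad,(0,0,255)),(along(o,-.071,y),pad,(0,0,255)),
 (along([.5332,-.3412],.001,y),TALL,(0,255,255)),(along([.4588,-.2135],.0003,y),LOW,(0,255,0))],270,170,6)
cv2.imwrite("pics/ov2.png",c)
```

```text
t 20.27 ee [481.5  43.5 230.6] th 120.62 tilt [0.0008 0.0008] F [ 1.  -0.6  0.2] w 85.2 
 turn 0.5344  shift mm [215.5 -29.5  30.6]
```

View pics/ov2.png

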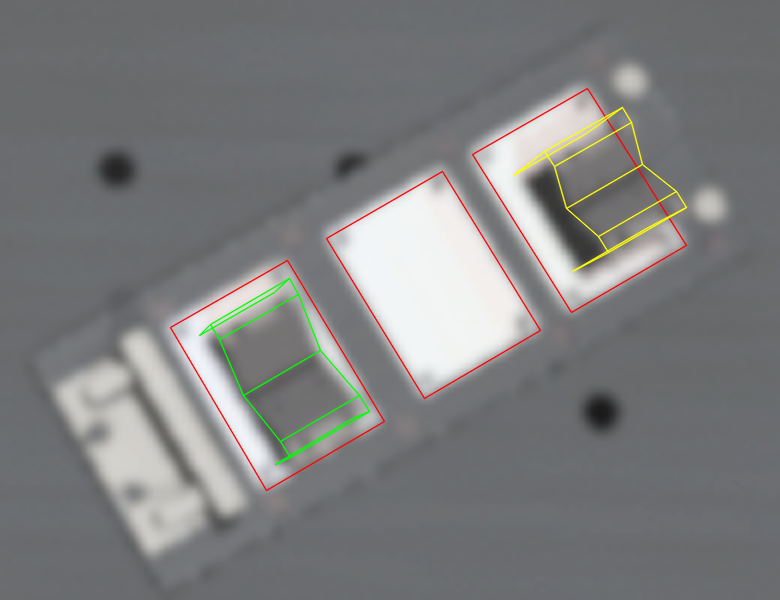

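Run:
```python
from ov import *
from scipy.ndimage import map_coordinates as mc
im=np.load("top1.npy").astype(float).mean(2)
y=np.radians(120.3);o=[.4978,-.2789]
def prof(P): u=proj(P); return mc(im,[u[:,1],u[:,0]],order=1)
def edges(v,a,up,lvl=140):
    i=[k for k in range(len(v)-1) if (v[k]<lvl)!=(v[k+1]<lvl)]
    return [round(1e3*(a[k]+(lvl-v[k])/(v[k+1]-v[k])*(a[k+1]-a[k])),1) for k in i]
a=np.arange(.050,-.050,-.0005)
for n,c0 in(("stop",.075),("far",-.071)):
    for l in(-.018,-.012,-.006,0,.006,.012,.018):
        P=[along(o,c0+t_,y,l)[:2]+[.02] for t_ in a]
        print(n,int(l*1e3),edges(prof(P),a,1))
# mid pad edges x and y, lateral profiles at end margins for the pads
for l in(-.02,0,.02): print("mid x",edges(prof([along(o,t_,y,l)[:2]+[.02] for t_ in a]),a,1),"mid y",edges(prof([along(o,l,y,t_)[:2]+[.02] for t_ in a]),a,1))
for n,c0 in(("stop",.075),("far",-.071)): print(n,"y at end margin",[edges(prof([along(o,c0+m,y,t_)[:2]+[.02] for t_ in a]),a,1) for m in(.02,.023)])
# groove line: darkness/gradient across at vee bottom height
for n,c0,z in(("low",.075,.04),("tall",-.071,.0584)):
    v=np.mean([prof([along(o,c0+m,y,t_)[:2]+[z] for t_ in a]) for m in(-.012,-.006,0,.006,.012)],0)
    print(n,[(int(round(t_*1e3)),int(b)) for t_,b in list(zip(a,v))[40:160:2]])
```

```text
stop -18 [np.float64(49.1), np.float64(36.1), np.float64(32.3), np.float64(17.8), np.float64(-22.0), np.float64(-27.8), np.float64(-44.8)]
stop -12 [np.float64(48.8), np.float64(36.4), np.float64(32.1), np.float64(17.6), np.float64(-20.7), np.float64(-28.8), np.float64(-44.8)]
stop -6 [np.float64(48.7), np.float64(36.5), np.float64(32.1), np.float64(17.6), np.float64(-19.4), np.float64(-28.6), np.float64(-45.0)]
stop 0 [np.float64(49.0), np.float64(36.7), np.float64(32.3), np.float64(17.9), np.float64(-18.9), np.float64(-28.8), np.float64(-45.0)]
stop 6 [np.float64(48.7), np.float64(36.9), np.float64(32.2), np.float64(17.5), np.float64(-19.0), np.float64(-28.6), np.float64(-44.9)]
stop 12 [np.float64(49.0), np.float64(36.6), np.float64(32.1), np.float64(17.9), np.float64(-19.9), np.float64(-28.4), np.float64(-45.0)]
stop 18 [np.float64(48.7), np.float64(36.5), np.float64(32.1), np.float64(17.8), np.float64(-20.8), np.float64(-28.7), np.float64(-45.0)]
far -18 [np.float64(40.5), np.float64(31.3), np.float64(14.7), np.float64(-12.2), np.float64(-22.1)]
far -12 [np.float64(40.4), np.flo
[... 1543 characters left out ...]
(-27, 170), (-28, 181), (-29, 191)]
tall [(30, 170), (29, 163), (28, 154), (27, 147), (26, 140), (25, 133), (24, 127), (23, 123), (22, 119), (21, 116), (20, 113), (19, 110), (18, 107), (17, 105), (16, 103), (15, 102), (14, 102), (13, 101), (12, 101), (11, 101), (10, 100), (9, 99), (8, 97), (7, 94), (6, 91), (5, 87), (4, 85), (3, 85), (2, 87), (1, 91), (0, 95), (-1, 99), (-2, 101), (-3, 102), (-4, 103), (-5, 104), (-6, 104), (-7, 104), (-8, 105), (-9, 106), (-10, 107), (-11, 109), (-12, 112), (-13, 115), (-14, 118), (-15, 122), (-16, 127), (-17, 134), (-18, 143), (-19, 154), (-20, 166), (-21, 176), (-22, 184), (-23, 190), (-24, 195), (-25, 197), (-26, 197), (-27, 198), (-28, 198), (-29, 197)]
```

Run:
```python
from ov import *
from scipy.ndimage import map_coordinates as mc
y=np.radians(120.3);o=[.4978,-.2789]
a=np.arange(.050,-.050,-.0005)
def ed(v,lvl):
    return [round(float(1e3*(a[k]+(lvl-v[k])/(v[k+1]-v[k])*(a[k+1]-a[k]))),1) for k in range(len(v)-1) if (v[k]<lvl)!=(v[k+1]<lvl)]
for nm,img in(("now",np.load("top1.npy")),("start",d["img"])):
  im=img.astype(float).mean(2)
  def prof(x,z): 
    u=proj([along(o,x,y,t_)[:2]+[z] for t_ in a]); return mc(im,[u[:,1],u[:,0]],order=1)
  for n,x0 in(("stop",.0767),("far",-.0705)):
    for z in(.026,.03,.036): 
        v=prof(x0+.018,z); m=v.min(); print(nm,n,z,"min",int(m),ed(v,m+50),ed(v,m+80))
    for z in (.04,.0584):
        v=np.mean([prof(x0+m,z) for m in(-.01,-.005,0,.005,.01)],0);w=v[70:130];print("  groove z",z,"y",a[70+w.argmin()]*1e3,int(w.min()))
```

```text
now stop 0.026 min 104 [37.2, 30.8, 26.9, -40.5] [-26.0, -38.7]
now stop 0.03 min 104 [36.9, 32.0, 7.4, 5.4, -7.9, -11.2, -13.9, -15.7, -22.9, -40.3] [-26.8, -38.5]
now stop 0.036 min 103 [35.8, 33.5, -24.7, -40.1] [-27.2, -38.2]
  groove z 0.04 y 3.4999999999999614 88
  groove z 0.0584 y 3.4999999999999614 88
now far 0.026 min 102 [37.6, 24.2, -14.8, -40.7] [35.6, 28.7, -19.0, -38.8]
now far 0.03 min 102 [37.7, 26.7, -17.7, -40.5] [35.6, 29.7, -20.1, -38.7]
now far 0.036 min 75 [39.4, 26.2, -17.4, -41.9] [37.4, 28.1, -19.1, -40.0]
  groove z 0.04 y 3.4999999999999614 83
  groove z 0.0584 y 3.4999999999999614 85
start stop 0.026 min 104 [38.1, 20.7, -21.9, -40.5] [36.1, 24.8, -24.0, -38.7]
start stop 0.03 min 104 [38.0, 22.2, -22.3, -40.3] [36.2, 25.3, -24.3, -38.5]
start stop 0.036 min 95 [38.3, 22.3, -22.3, -40.6] [36.5, 25.2, -24.0, -38.7]
  groove z 0.04 y -1.500000000000043 86
  groove z 0.0584 y -1.0000000000000426 87
start far 0.026 min 101 [37.7, -40.6] [35.7, 7.0, 4.0, -38.7]
start far 0.03 min 101 [37.7, -40.4] [35.7, 28.0, -31.6, -38.3]
start far 0.036 min 100 [37.7, 26.9, -30.7, -40.0] [35.9, 29.6, -33.2, -38.2]
  groove z 0.04 y -2.500000000000044 85
  groove z 0.0584 y -2.500000000000044 85
```

By the camera both blocks sit about 5 mm to fixture +y of the pad centre (grooves at +3.5, pads at −1.6). They are centred along x. I'll regrip each one and move it 5 mm, low block first.

Emit:
carry_out:
  motion:
    - [0,0,0,-0.045,-0.032,0,0.085]
    - [0,0,0,-0.045,-0.032,0,0.085]
    - [0,0,0,-0.045,-0.032,0,0.085]
    - [0,0,0,-0.045,-0.032,0,0.085]
    - [0,0,0,-0.03,-0.021,0.03,0.085]
    - [0,0,0,0,0,0.05,0.085]
    - [0,0,0,0,0,0,0.085]
    - [0,0,0,0,0,0,0.085]

```text
time: 21.52
ee_pos: [0.4601, -0.2168, 0.1516]
tool_rot: [0.001, 0.498, 0.867, 0.0]
force: [0.6, -0.2, 0.4]
width: 0.085
finger_force: 0.0
```

```bash
python3 -c "
from h import *
go(.4588,-.2135,.0255,120.3)"
```

```text
t 21.52 ee [ 460.1 -216.8  151.6] th 120.27 tilt [ 0.002  -0.0009] F [ 0.6 -0.2  0.4] w 85.0 
 turn -0.0006  shift mm [  3.5   0.5 126.1]
```

Emit:
carry_out:
  motion:
    - [0,0,0,0.002,0,0.05,0.085]
    - [0,0,0,0,0,0.05,0.085]
    - [0,0,0,0,0,0.0245,0.085]
    - [0,0,0,0,0,0,0.085]
    - [0,0,0,0,0,0,0.085]
    - [0,0,0,0,0,0,0.085]
    - [0,0,0,0,0,0,0.085]

```text
time: 22.4
ee_pos: [0.459, -0.2145, 0.0268]
tool_rot: [0.001, 0.498, 0.867, 0.0]
force: [-0.4, 0.5, -1.2]
width: 0.0849
finger_force: 0.0
```

```bash
python3 -c "
from h import *
go(.4588,-.2135,.0255,120.3)"
```

```text
t 22.4 ee [ 459.  -214.5   26.8] th 120.31 tilt [ 0.0021 -0.0009] F [-0.4  0.5 -1.2] w 84.9 
 turn 0.0003  shift mm [1.  0.3 1.3]
```

Emit:
carry_out:
  motion:
    - [0,0,0,0,0,0,0.055]
    - [0,0,0,0,0,0,0.053]
    - [0,0,0,0,0,0,0.053]
    - [0,0,0,0,0,0,0.053]
    - [0,0,0,0,0,-0.006,0.053]
    - [0,0,0,0,0.0055,0,0.053]
    - [0,0,0,0,0,0,0.053]
    - [0,0,0,0,0,0,0.053]

```text
time: 23.4
ee_pos: [0.4628, -0.2111, 0.0312]
tool_rot: [-0.001, 0.498, 0.867, -0.0]
force: [0.3, -0.3, -6.1]
width: 0.059
finger_force: 66.3
```

```bash
python3 -c "
from h import *
go(.4637,-.2117,.0268,120.3)"
```

```text
t 23.4 ee [ 462.8 -211.1   31.2] th 120.33 tilt [-0.001   0.0005] F [ 0.3 -0.3 -6.1] w 59.0 
 turn 0.0004  shift mm [-0.9  0.5  4.4]
```

Emit:
carry_out:
  motion:
    - [0,0,0,-0.0005,0.0004,0.003,0.053]
    - [0,0,0,0,0,0.0025,0.053]
    - [0,0,0,0,0,0,0.053]
    - [0,0,0,0,0,0,0.053]

```text
time: 23.9
ee_pos: [0.4637, -0.2116, 0.0263]
tool_rot: [0.0, 0.498, 0.867, 0.0]
force: [-1.6, -0.3, -2.8]
width: 0.0591
finger_force: 66.5
```

Emit:
carry_out:
  motion:
    - [0,0,0,0,0,0,0.085]
    - [0,0,0,0,0,0,0.085]
    - [0,0,0,0,0,0,0.085]
    - [0,0,0,0,0,-0.04,0.085]
    - [0,0,0,0,0,-0.045,0.085]
    - [0,0,0,-0.05,-0.005,0,0.085]
    - [0,0,0,-0.05,0,0,0.085]
    - [0,0,0,-0.0465,0,0,0.085]

```text
time: 24.9
ee_pos: [0.5342, -0.3421, 0.1116]
tool_rot: [0.001, 0.498, 0.867, 0.0]
force: [0.5, -1.3, 1.0]
width: 0.0852
finger_force: 0.0
```

Emit:
carry_out:
  motion:
    - [0,0,0,0,0,0,0.085]
    - [0,0,0,0,0,0.04,0.085]
    - [0,0,0,0,0,0.04,0.085]
    - [0,0,0,0,0,0,0.085]
    - [0,0,0,0,0,0,0.085]
    - [0,0,0,0,0,0,0.085]

```text
time: 25.65
ee_pos: [0.5344, -0.3411, 0.0333]
tool_rot: [0.002, 0.498, 0.867, -0.0]
force: [-0.1, -0.1, -0.1]
width: 0.0851
finger_force: 0.0
```

```bash
python3 -c "
from h import *
go(.5332,-.3412,.031,120.3)"
```

```text
t 25.65 ee [ 534.4 -341.1   33.3] th 120.32 tilt [ 0.0031 -0.0019] F [-0.1 -0.1 -0.1] w 85.1 
 turn 0.0003  shift mm [ 0.5 -1.1  2.3]
```

Emit:
carry_out:
  motion:
    - [0,0,0,0,-0.0008,0.001,0.045]
    - [0,0,0,0,0,0,0.04]
    - [0,0,0,0,0,0,0.04]
    - [0,0,0,0,0,0,0.04]
    - [0,0,0,0,0,-0.006,0.04]
    - [0,0,0,0.0007,0.0052,0,0.04]
    - [0,0,0,0,0,0,0.04]
    - [0,0,0,0,0,0,0.04]

```text
time: 26.65
ee_pos: [0.5364, -0.3375, 0.0355]
tool_rot: [-0.001, 0.498, 0.867, 0.0]
force: [-0.2, -0.6, -7.1]
width: 0.0455
finger_force: 62.6
```

```bash
python3 -c "
from h import *
go(.5374,-.3386,.031,120.3)"
```

```text
t 26.65 ee [ 536.4 -337.5   35.5] th 120.33 tilt [-0.0013  0.0008] F [-0.2 -0.6 -7.1] w 45.5 
 turn 0.0005  shift mm [-1.5  0.3  4.5]
```

Emit:
carry_out:
  motion:
    - [0,0,0,-0.0005,0.0002,0.003,0.04]
    - [0,0,0,0,0,0.003,0.04]
    - [0,0,0,0,0,0,0.04]
    - [0,0,0,0,0,0,0.04]

```text
time: 27.15
ee_pos: [0.5372, -0.3382, 0.0309]
tool_rot: [0.0, 0.498, 0.867, -0.0]
force: [-3.5, 1.8, 1.5]
width: 0.0454
finger_force: 63.1
```

Emit:
carry_out:
  motion:
    - [0,0,0,0,0,0,0.085]
    - [0,0,0,0,0,0,0.085]
    - [0,0,0,0,0,0,0.085]
    - [0,0,0,0,0,-0.04,0.085]
    - [0,0,0,0,0,-0.06,0.085]
    - [0,0,0,0,0,-0.06,0.085]
    - [0,0,0,0.02,0.01,-0.04,0.085]

```text
time: 28.02
ee_pos: [0.5365, -0.3171, 0.2336]
tool_rot: [0.003, 0.498, 0.867, -0.0]
force: [0.7, 0.7, 0.1]
width: 0.0849
finger_force: 0.0
```

Emit:
carry_out:
  motion:
    - [0,0,0,0.0508,0.0212,0,0.085]
    - [0,0,0,0.0508,0.0212,0,0.085]
    - [0,0,0,0.0508,0.0212,0,0.085]
    - [0,0,0,0.0508,0.0212,0,0.085]
    - [0,0,0,0.0508,0.0212,0,0.085]
    - [0,0,0,0.0508,0.0212,0,0.085]
    - [0,0,0,0.0508,0.0212,0,0.085]
    - [0,0,0,0,0,0,0.085]

```text
time: 29.02
ee_pos: [0.4839, 0.069, 0.2304]
tool_rot: [0.0, 0.495, 0.869, 0.0]
force: [0.2, -0.5, -1.0]
width: 0.0849
finger_force: 0.0
```

```bash
cat > chk.py <<'E'
from ov import *
from station import r
from scipy.ndimage import map_coordinates as mc
go(.452,.259,.2,90)
rgb=np.mean([r.read_camera("top")["img"].astype(float) for _ in range(4)],0);im=rgb.mean(2)
np.save("top2.npy",rgb.astype(np.uint8))
y=np.radians(120.3);o=[.4978,-.2789]
a=np.arange(.050,-.050,-.0005)
def ed(v,lvl):
    return [round(float(1e3*(a[k]+(lvl-v[k])/(v[k+1]-v[k])*(a[k+1]-a[k]))),1) for k in range(len(v)-1) if (v[k]<lvl)!=(v[k+1]<lvl)]
def S(P): u=proj(P); return mc(im,[u[:,1],u[:,0]],order=1)
for n,x0,z in(("stop",.0767,.04),("far",-.0705,.0584)):
    for m in(.008,0,-.008):
        v=S([along(o,x0+m,y,t_)[:2]+[z] for t_ in a]);w=v[70:140];print(n,"groove y",a[70+w.argmin()]*1e3)
    v=S([along(o,x0+.018,y,t_)[:2]+[.03] for t_ in a]);print(" face y edges",ed(v,v.min()+50))
    for l in(-.016,-.001,.013): print(" x edges",[e for e in ed(S([along(o,x0,y,l)[:2] and along(o,x0+t_,y,l)[:2]+[.02] for t_ in a]),140) if 10<e<35])
E
python3 chk.py
```

```text
t 29.02 ee [483.9  69.  230.4] th 120.62 tilt [0.0006 0.0008] F [ 0.2 -0.5 -1. ] w 84.9 
 turn 0.5345  shift mm [190.  -31.9  30.4]
stop groove y -2.0000000000000435
stop groove y -1.500000000000043
stop groove y -2.500000000000044
 face y edges [38.0, -2.1, -7.2, -17.0, -24.5, -40.1]
 x edges [34.5, 30.5, 15.5]
 x edges [34.7, 30.6, 15.6]
 x edges [34.8, 30.6, 15.4]
far groove y -1.0000000000000426
far groove y -1.0000000000000426
far groove y -1.500000000000043
 face y edges [37.7, 20.6, -23.3, -40.5]
 x edges [30.8, 16.1]
 x edges [30.8, 16.0]
 x edges [30.7, 16.0]
```

Both blocks are now centred to about 1 mm. Next I'll refine the shaft along its axis from the first picture.

Run:
```python
from h import *
from scipy.ndimage import map_coordinates as mc
im=d["img"].astype(float).mean(2)
p=[.4516,.2832,np.radians(90.2)]
def S(L): u=proj(place(p,L)); return mc(im,[u[:,1],u[:,0]],order=1)
a=np.arange(-.17,.09,.002)
def mx(v,lo,hi): # strongest gradient
    g=np.gradient(v)/2; k=[i for i in range(len(a)) if lo<a[i]<hi]; i=max(k,key=lambda i:abs(g[i])); return round(a[i]*1e3),round(g[i],1)
for l in(-.005,0,.005):
    print("end z.0814",mx(S([(x,l,.0814) for x in a]),.05,.09),"step z.0814",mx(S([(x,l,.0814) for x in a]),-.02,.02),"thin end z.0444",mx(S([(x,l,.0444) for x in a]),-.17,-.13),"z.0684",mx(S([(x,l,.0684) for x in a]),-.17,-.13))
b=np.arange(-.035,.035,.001)
for x in(.05,.02,-.03,-.06,-.12):
    v=S([(x,t_,.0564) for t_ in b]);g=np.gradient(v);print(x,"y edges",[ (round(b[i]*1e3),round(g[i])) for i in (g.argmax(),g.argmin())])
```

```text
end z.0814 (72, np.float64(-11.3)) step z.0814 (0, np.float64(15.3)) thin end z.0444 (-146, np.float64(13.6)) z.0684 (-150, np.float64(11.9))
end z.0814 (72, np.float64(-12.9)) step z.0814 (0, np.float64(16.1)) thin end z.0444 (-146, np.float64(20.2)) z.0684 (-150, np.float64(19.3))
end z.0814 (72, np.float64(-11.2)) step z.0814 (0, np.float64(14.7)) thin end z.0444 (-146, np.float64(20.0)) z.0684 (-150, np.float64(20.8))
0.05 y edges [(-27, 7), (18, -7)]
0.02 y edges [(28, 12), (20, -9)]
-0.03 y edges [(16, 10), (8, -10)]
-0.06 y edges [(15, 9), (8, -8)]
-0.12 y edges [(24, 14), (12, -12)]
```

Emit:
carry_out:
  motion:
    - [0,0,0.1336,0,0,0,0.085]
    - [0,0,0.1336,0,0,0,0.085]
    - [0,0,0.1336,0,0,0,0.085]
    - [0,0,0.1336,0,0,0,0.085]
    - [0,0,0,0.06,-0.01,0,0.085]
    - [0,0,0,0.06,-0.01,0,0.085]
    - [0,0,0,0.06,-0.01,0,0.085]
    - [0,0,0,0,0,0,0.085]

```text
time: 30.22
ee_pos: [0.4555, 0.2483, 0.23]
tool_rot: [-0.0, 0.708, 0.706, 0.0]
force: [0.7, -0.3, 0.1]
width: 0.0854
finger_force: 0.0
```

Run:
```python
from h import *
for c in((130,155),(250,157.5),(400,161),(600,165)):
    u=(np.array(c)+.5)/6-.5+[68,205]; v=M@np.linalg.solve(K,[*u,1]); print(c,(t+v*(.0564-t[2])/v[2])*1e3)
go(.4565,.259,.12,90)
```

```text
(130, 155) [454.5190632 327.334625   56.4      ]
(250, 157.5) [454.02488441 279.72040343  56.4       ]
(400, 161) [453.25984193 220.25829558  56.4       ]
(600, 165) [452.5041374  141.10640875  56.4       ]
t 30.23 ee [455.5 248.3 230. ] th 89.86 tilt [0.     0.0007] F [ 0.7 -0.3  0.1] w 85.4 
 turn -0.0024  shift mm [ 10.7   1.  110. ]
```

Emit:
carry_out:
  motion:
    - [0,0,0.006,0.01,0.0007,0.03,0.085]
    - [0,0,0,0,0,0.05,0.085]
    - [0,0,0,0,0,0.04,0.085]
    - [0,0,0,0,0,0.03,0.085]
    - [0,0,0,0,0,0.02,0.085]
    - [0,0,0,0,0,0,0.085]
    - [0,0,0,0,0,0,0.085]

```text
time: 31.1
ee_pos: [0.4573, 0.2554, 0.061]
tool_rot: [0.0, 0.712, 0.702, 0.001]
force: [0.8, 0.3, 0.7]
width: 0.0851
finger_force: 0.0
```

Run:
```python
from h import *
from station import r
import cv2
go(.456,.259,.037,89.5)
c=r.read_camera("scene")["img"][190:300,290:420,::-1]
cv2.imwrite("pics/s2.png",cv2.resize(c,(709,600),interpolation=cv2.INTER_CUBIC))
```

```text
t 31.1 ee [457.3 255.4  61. ] th 89.25 tilt [0.0014 0.0005] F [0.8 0.3 0.7] w 85.1 
 turn -0.0044  shift mm [ 3.6 -1.3 24. ]
```

View pics/s2.png

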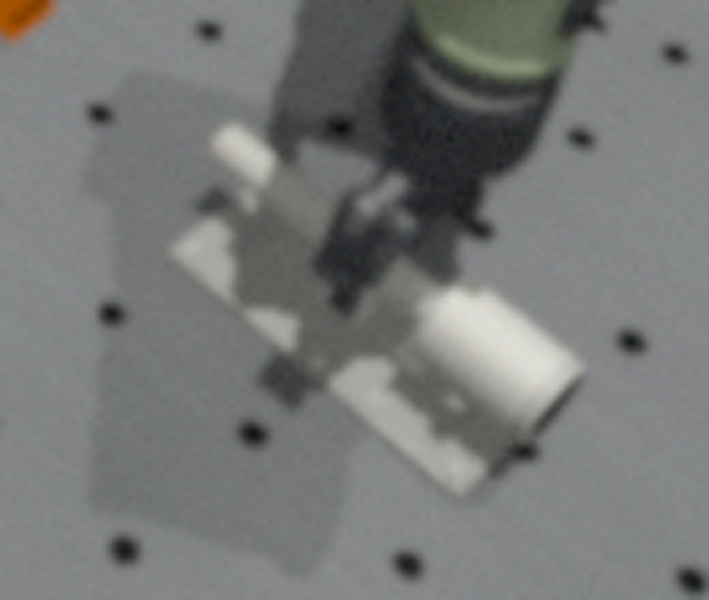

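The fingers straddle the thin part at crop px (350,265), clear of both saddles and near the balance point. I'll lower the last 24 mm and grip.

Emit:
carry_out:
  motion:
    - [0,0,-0.003,0.003,-0.001,0.014,0.085]
    - [0,0,0,0,0,0.009,0.085]
    - [0,0,0,0,0,0,0.085]
    - [0,0,0,0,0,0,0.03]
    - [0,0,0,0,0,0,0.02]
    - [0,0,0,0,0,0,0.018]
    - [0,0,0,0,0,0,0.018]
    - [0,0,0,0,0,0,0.018]
  newtons: 80

```text
time: 32.15
ee_pos: [0.4553, 0.2593, 0.0377]
tool_rot: [0.0, 0.71, 0.704, 0.0]
force: [-1.2, -0.4, 4.1]
width: 0.0218
finger_force: 78.1
```

Emit:
carry_out:
  motion:
    - [0,0,0,0,0,0,0.018]
    - [0,0,0,0,0,0,0.018]

```text
time: 32.4
ee_pos: [0.4553, 0.2594, 0.0377]
tool_rot: [0.0, 0.71, 0.704, 0.0]
force: [-2.0, -0.5, 5.7]
width: 0.0217
finger_force: 78.2
```

```bash
python3 -c "
from h import *
go(.456,.259,.037,89.5)"
```

```text
t 32.4 ee [455.3 259.4  37.7] th 89.5 tilt [0.0005 0.0005] F [-2.  -0.5  5.7] w 21.7 
 turn -0.0  shift mm [-0.4  0.7  0.7]
```

Emit:
carry_out:
  motion:
    - [0,0,0,0,0,-0.01,0.018]
    - [0,0,0,0,0,-0.02,0.018]
    - [0,0,0,0,0,-0.03,0.018]
    - [0,0,0,0,0,-0.03,0.018]
    - [0,0,0,0,0,-0.03,0.018]
    - [0,0,0,0,0,0,0.018]

```text
time: 33.15
ee_pos: [0.456, 0.2597, 0.1586]
tool_rot: [0.001, 0.71, 0.704, 0.002]
force: [-0.8, -0.0, -6.0]
width: 0.0217
finger_force: 79.0
```

Emit:
carry_out:
  motion:
    - [0,0,-0.067,0,0,0,0.018]
    - [0,0,-0.134,0,0,0,0.018]
    - [0,0,-0.134,0,0,0,0.018]
    - [0,0,-0.134,0,0,0,0.018]
    - [0,0,-0.067,0,0,0,0.018]
    - [0,0,0,0,0,0,0.018]

```text
time: 33.9
ee_pos: [0.4539, 0.2586, 0.1551]
tool_rot: [-0.001, 0.499, 0.867, -0.002]
force: [-0.5, 0.6, -6.3]
width: 0.0217
finger_force: 78.8
```

Run:
```python
from h import *
from station import r
import cv2
go(.494,-.2638,.1,120.2)
p=r.read_camera("scene");c=p["img"][150:300,270:470,::-1]
cv2.imwrite("pics/s3.png",cv2.resize(c,(800,600),interpolation=cv2.INTER_CUBIC))
```

```text
t 33.9 ee [453.9 258.6 155.1] th 120.19 tilt [-0.0037 -0.002 ] F [-0.5  0.6 -6.3] w 21.7 
 turn -0.0001  shift mm [-471.6 -228.1   55.1]
```

View pics/s3.png

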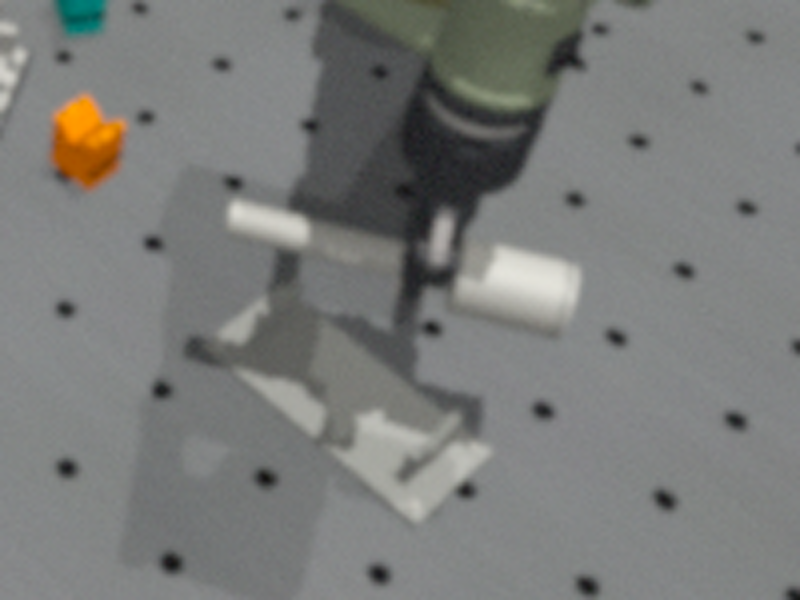

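The shaft is held level, with the thick end at px (520,290) and the fingers at (435,240) just behind the step. I'll carry it to the fixture.

Emit:
carry_out:
  motion:
    - [0,0,0,-0.02,-0.01,0,0.018]
    - [0,0,0,-0.043,-0.0208,0,0.018]
    - [0,0,0,-0.043,-0.0208,0,0.018]
    - [0,0,0,-0.043,-0.0208,0,0.018]
    - [0,0,0,-0.043,-0.0208,0,0.018]
    - [0,0,0,-0.043,-0.0208,0,0.018]
    - [0,0,0,-0.043,-0.0208,0,0.018]
    - [0,0,0,-0.043,-0.0208,0,0.018]

```text
time: 34.95
ee_pos: [0.4818, -0.0979, 0.1565]
tool_rot: [-0.001, 0.499, 0.867, -0.0]
force: [0.3, 0.0, -6.2]
width: 0.0221
finger_force: 78.9
```

Emit:
carry_out:
  motion:
    - [0,0,0,-0.043,-0.0208,0,0.018]
    - [0,0,0,-0.043,-0.0208,0,0.018]
    - [0,0,0,-0.043,-0.0208,0,0.018]
    - [0,0,0,-0.021,-0.01,0,0.018]
    - [0,0,0,0,0,0,0.018]
    - [0,0,0,0,0,0,0.018]
    - [0,0,0,0,0,0,0.018]

```text
time: 35.83
ee_pos: [0.4951, -0.2612, 0.1571]
tool_rot: [-0.0, 0.498, 0.867, 0.0]
force: [0.0, 0.4, -5.9]
width: 0.0214
finger_force: 78.9
```

```bash
python3 -c "
from h import *
go(.494,-.2638,.0567,120.2)"
```

```text
t 35.83 ee [ 495.1 -261.2  157.1] th 120.3 tilt [-0.0005  0.0008] F [ 0.   0.4 -5.9] w 21.4 
 turn 0.0017  shift mm [ -1.7  -2.3 100.4]
```

Emit:
carry_out:
  motion:
    - [0,0,0.002,-0.0015,-0.002,0.03,0.018]
    - [0,0,0,0,0,0.03,0.018]
    - [0,0,0,0,0,0.025,0.018]
    - [0,0,0,0,0,0,0.018]
    - [0,0,0,0,0,0,0.018]
    - [0,0,0,0,0,0,0.018]
    - [0,0,0,0,0,0,0.018]

```text
time: 36.7
ee_pos: [0.4948, -0.265, 0.0732]
tool_rot: [0.001, 0.499, 0.867, 0.0]
force: [0.3, 0.1, -6.1]
width: 0.0221
finger_force: 78.8
```

Run:
```python
from h import *
from station import r
import cv2
go(.494,-.2638,.0567,120.2)
p=r.read_camera("scene");c=p["img"][120:200,180:300,::-1]
cv2.imwrite("pics/s4.png",cv2.resize(c,(780,520),interpolation=cv2.INTER_CUBIC))
```

```text
t 36.7 ee [ 494.8 -265.    73.2] th 120.12 tilt [ 0.0017 -0.0009] F [ 0.3  0.1 -6.1] w 22.1 
 turn -0.0014  shift mm [ 1.5 -0.1 16.5]
```

View pics/s4.png

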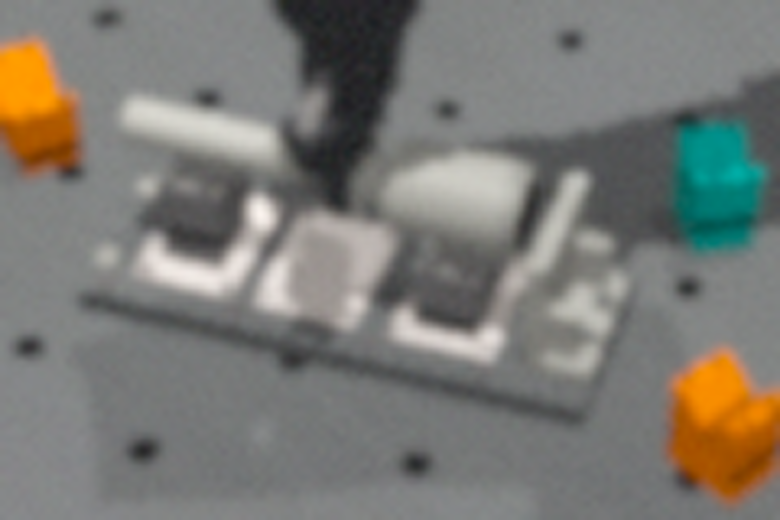

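The shaft is above both blocks, and the thick end at (530,200) is a little short of the stop at (565,210). I'll lower it.

Emit:
carry_out:
  motion:
    - [0,0,-0.001,0.0005,0,0.007,0.018]
    - [0,0,0,0,0,0.005,0.018]
    - [0,0,0,0,0,0.002,0.018]
    - [0,0,0,0,0,0,0.018]
    - [0,0,0,0,0,0,0.018]
    - [0,0,0,0,0,0,0.018]

```text
time: 37.5
ee_pos: [0.4941, -0.2644, 0.0583]
tool_rot: [0.0, 0.499, 0.867, 0.0]
force: [0.6, 0.2, -5.5]
width: 0.0218
finger_force: 79.2
```

```bash
python3 -c "
from h import *
go(.494,-.2638,.0567,120.2)"
```

```text
t 37.5 ee [ 494.1 -264.4   58.3] th 120.17 tilt [ 0.0002 -0.    ] F [ 0.6  0.2 -5.5] w 21.8 
 turn -0.0005  shift mm [0.6 0.2 1.6]
```

Emit:
carry_out:
  motion:
    - [0,0,0,0,0,0.001,0.018]
    - [0,0,0,0,0,0.0008,0.018]
    - [0,0,0,0,0,0,0.018]
    - [0,0,0,0,0,0,0.018]

```text
time: 38.0
ee_pos: [0.4944, -0.2645, 0.0571]
tool_rot: [0.001, 0.499, 0.867, 0.0]
force: [-1.7, 1.6, 3.3]
width: 0.0218
finger_force: 79.8
```

Emit:
carry_out:
  motion:
    - [0,0,0,0,0,0,0.026]
    - [0,0,0,0,0,0,0.03]
    - [0,0,0,0,0,0,0.04]
    - [0,0,0,0,0,0,0.06]
    - [0,0,0,0,0,0,0.06]

```text
time: 38.62
ee_pos: [0.4941, -0.2644, 0.0564]
tool_rot: [0.0, 0.499, 0.867, 0.0]
force: [0.0, 0.3, -0.3]
width: 0.06
finger_force: 0.0
```

Emit:
carry_out:
  motion:
    - [0,0,0,0,0,-0.03,0.06]
    - [0,0,0,0,0,-0.05,0.06]
    - [0,0,0,0,0,-0.05,0.06]
    - [0,0,0,0,0,-0.05,0.06]
    - [0,0,0,0.04,0.03,0,0.06]
    - [0,0,0,0.05,0.0212,0,0.06]
    - [0,0,0,0.05,0.0212,0,0.06]
    - [0,0,0,0.05,0.0212,0,0.06]

```text
time: 39.62
ee_pos: [0.4791, -0.0515, 0.2365]
tool_rot: [0.0, 0.499, 0.867, 0.0]
force: [0.6, 0.5, 0.2]
width: 0.0598
finger_force: 0.0
```

Emit:
carry_out:
  motion:
    - [0,0,0,0.05,0.0212,0,0.06]
    - [0,0,0,0.05,0.0212,0,0.06]
    - [0,0,0,0.05,0.0212,0,0.06]
    - [0,0,0,0,0,0,0.06]
    - [0,0,0,0,0,0,0.06]

```text
time: 40.25
ee_pos: [0.4591, 0.1082, 0.2364]
tool_rot: [0.0, 0.498, 0.867, -0.0]
force: [0.2, -0.3, 0.6]
width: 0.0602
finger_force: 0.0
```

Run:
```python
from ov import *
from station import r
go(.4,.2,.2)
im=np.mean([r.read_camera("top")["img"].astype(float) for _ in range(4)],0).astype(np.uint8)
p=r.read_camera("scene")["img"]
a=cv2.resize(im[175:265,270:395,::-1],(500,360),interpolation=cv2.INTER_CUBIC)
y=np.radians(120.3);o=[.4978,-.2789]
b=a.copy()
sh=lambda x,ra,z:[(x,-ra,z),(x,ra,z)]
st=along(o,.041,y,-.0016)
draw(b,[(st,[(.07,-.025,.0754),(0,-.025,.0754),(0,.025,.0754),(.07,.025,.0754)],(0,255,0)),(st,[(0,-.012,.0754),(-.15,-.012,.0754),(-.15,.012,.0754),(0,.012,.0754)],(0,255,0)),(along(o,.0023,y,-.0016),[(.12,-.038,.09),(.12,.038,.09)],(255,0,255))],270,175,4)
c=cv2.resize(p[125:195,190:285,::-1],(500,368),interpolation=cv2.INTER_CUBIC)
out=np.zeros((600,800,3),np.uint8)
out[:288,:400]=cv2.resize(a,(400,288));out[:288,400:]=cv2.resize(b,(400,288));out[290:600,200:621]=cv2.resize(c,(421,310))
cv2.imwrite("pics/end.png",out)
```

```text
t 40.25 ee [459.1 108.2 236.4] th 120.21 tilt [ 0.0001 -0.0006] F [ 0.2 -0.3  0.6] w 60.2 
 turn 0.0  shift mm [109.   -4.9  36.4]
```

View pics/end.png

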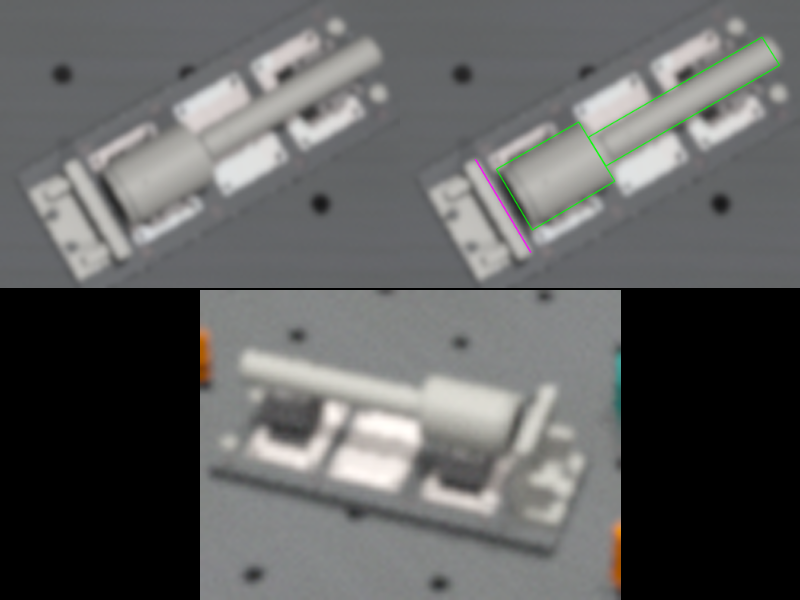

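The shaft rests in both vees. The wireframe suggests the stop gap is a few mm over plan, so I'll measure it.

Run:
```python
from ov import *
from station import r
from scipy.ndimage import map_coordinates as mc
im=np.mean([r.read_camera("top")["img"].astype(float) for _ in range(4)],0).mean(2)
y=np.radians(120.3);o=[.4978,-.2789]
a=np.arange(.15,-.16,-.001)
def S(l,z): u=proj([along(o,x,y,l)[:2]+[z] for x in a]); return mc(im,[u[:,1],u[:,0]],order=1)
def peaks(v,lo,hi):
    g=np.gradient(v); k=[i for i in range(1,len(a)-1) if lo<a[i]<hi and abs(g[i])>=abs(g[i-1]) and abs(g[i])>abs(g[i+1]) and abs(g[i])>3]
    return [(round(a[i]*1e3),round(g[i],1)) for i in k]
for l in(-.006,-.0016,.003):
    print("thick end rim z.1004",peaks(S(l,.1004),.08,.13),"stop z.09",peaks(S(l,.09),.10,.145),"step z.1004",peaks(S(l,.1004),.01,.06),"thin end z.0874",peaks(S(l,.0874),-.14,-.09),"stop lat30",peaks(S(.032,.09),.1,.145))
```

```text
thick end rim z.1004 [(121, np.float64(-18.5)), (112, np.float64(21.2)), (103, np.float64(3.3))] stop z.09 [(139, np.float64(-17.3)), (133, np.float64(17.2)), (120, np.float64(-18.6)), (110, np.float64(21.2)), (101, np.float64(3.2))] step z.1004 [(42, np.float64(-4.5)), (37, np.float64(3.6))] thin end z.0874 [(-110, np.float64(-10.4))] stop lat30 [(138, np.float64(-13.2)), (132, np.float64(16.1)), (122, np.float64(-12.0)), (116, np.float64(11.2)), (108, np.float64(7.7))]
thick end rim z.1004 [(121, np.float64(-18.3)), (112, np.float64(21.9)), (103, np.float64(3.8))] stop z.09 [(139, np.float64(-17.8)), (133, np.float64(18.1)), (120, np.float64(-18.4)), (111, np.float64(21.7)), (101, np.float64(3.7))] step z.1004 [(42, np.float64(-4.3)), (37, np.float64(3.7))] thin end z.0874 [(-111, np.float64(-11.4))] stop lat30 [(138, np.float64(-13.2)), (132, np.float64(16.1)), (122, np.float64(-12.0)), (116, np.float64(11.2)), (108, np.float64(7.7))]
thick end rim z.1004 [(122, np.float64(-18.1)), (112, np.float64(21.2)), (103, np.float64(4.1))] stop z.09 [(139, np.float64(-18.0)), (133, np.float64(17.7)), (120, np.float64(-17.8)), (110, np.float64(21.1)), (101, np.float64(3.9))] step z.1004 [(42, np.float64(-4.6)), (37, np.float64(3.3))] thin end z.0874 [(-111, np.float64(-10.5))] stop lat30 [(138, np.float64(-13.2)), (132, np.float64(16.1)), (122, np.float64(-12.0)), (116, np.float64(11.2)), (108, np.float64(7.7))]
```

The shaft spans x = −110 to about +110 mm, and the stop face is at about 121 mm. That leaves a gap of roughly 11 mm, so I'm handing in.

```bash
python3 -c "
from station import r
print(r.finish_job())"
```

```text
the job is handed in; nothing more can be done
None
```

The job is handed in at about 41 s: both V-blocks are swapped and within about 1 mm of their pad centres, and the shaft lies in both vees with its thick end about 11 mm from the stop, all by camera measurement; the tin and wrench were not touched.

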